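Park the index plunger and slide the lost property board home

ROBOT

A 6-joint arm with a two-finger parallel gripper is mounted at the origin on the work surface. World frame = base frame: x ahead of the robot, y to its left, z up, the work surface at z = 0. Lengths are in mm, angles in rad, forces in N, time in s.
With the tool pointing down it reaches from about 225 to 725 mm from the base axis. Payload 3.1 kg.
Tool frame: the origin (TCP) lies between the finger pads; the fingertips stand 17 mm ahead of it and the grasp point (between the pads) lies 2 mm behind it; x points along the fingers, z is the direction in which the jaws open and shut, and the axes are right-handed (so a half turn about x gives the same grasp; the last joint's range is limited). The gripper opens to 85 mm and grips with 20 to 120 N. Pads are 22 mm wide; open, the fingers measure 114 mm over their backs; the gripper's body (76 mm by 85 mm) begins 54 mm behind the grasp point. The pads swing forward as they close: fully open they stand 13 mm farther back than shut.
Start: joints at [-1.349, 0.048, 0.099, 1.622, 0, 1.443], TCP at [179.907, -493.205, 248.312] pointing down, gripper open.
Joint ranges: [-2.91, 2.91], [-0.99, 1.94], [-1.21, 1.42], [-2.12, 2.29], [-1.49, 1.47], [-3.14, 3.14]. Speed limits (rad/s): [2.79, 2.79, 3.14, 3.14, 3.14, 3.14].

INTERFACE

Orientations are given as a rotation vector (axis times angle).
In Python, from cell import goto, move_l, set_joints, gripper_open, close_gripper, wait, ik, observe, snapshot, get_calibration, MotionError, finish_job gives the robot as it stands. The module is installed in compiled form; this text tells all that it offers. Calls block until the motion is done:
- goto(position, orientation): joint-space move of the TCP to a pose.
- move_l(position, ori=None, rate=150): straight line of the TCP; ori=None keeps the orientation; rate is the mean speed in mm/s.
- set_joints(angles): joint-space move.
- gripper_open() and close_gripper(force=None): open the fingers fully, or close them until they stop; force is the grip in N (None keeps the last).
- wait(seconds).
- ik(position, orientation): joint angles nearest the present ones, or None.
- observe(): the state.
- snapshot(name): name is "scene" or "top" or "wrist"; returns the picture (480x640x3 uint8, red, green, blue); there is no depth.
- get_calibration(name): a dict with "K" (3x3 intrinsics, pixels), "dist" ([k1, k2, p1, p2, k3] as OpenCV has them; the pictures are not rectified), "T" (4x4, takes a point from camera to world coordinates). Camera axes: x right, y down, z forward; pixel columns grow to the right and rows downward; lengths in mm; the calibration is good to about 2 mm. A picture is of the moment at which its call begins: read the wrist's pose just before it. get_calibration takes no time and is no camera call; for the wrist camera it gives the pose at the moment of the call.
A pose or a line that the arm cannot do raises MotionError and nothing moves.
- finish_job(): hands the job in, once; it reports no verdict.
The state is a dict: "time": time; "joint_positions": joint angles; "qvel": joint speeds; "joint_efforts": joint torques, N m; "tool_pos": TCP position; "tool_rot": TCP orientation; "contact_force": force on the tool from outside, world axes, zero at the start; "moment": the same for the moment, N m; "grip_width": opening from 0.0 (shut) to 1.0 (fully open).
Only numpy, scipy, OpenCV 4.12 (cv2) and the standard library are available. Lean on these libraries where they do the work, as an engineer would, in place of code of your own. Each camera call takes 0.05 s, during which the arm holds its last target.

TASK

The lost property board is locked by a sprung index plunger. Lift the plunger's wing knob, twist it anticlockwise along the green arc until you feel its rest notch's end wall and ease it down into that notch so that it stays retracted by itself, never forcing it against its stops; then let go and slide the board by its dowel until it sits fully home, but gently, against the orange buffer, and leave it there with everything still on its shelf and the other lost property undisturbed.

Things in the scene. Friction and masses are not known exactly. Their poses are not given: they have to be found in the camera images.
- rack: beech base of the rack, 130 x 530 x 20 mm, fixed to the table, its place and yaw vary. Origin on the table, below the rail line. In its frame the board slides along +y, the robot stands on the -x side, and the vertical plunger axis is at x = 0, y = -200 mm.
- housing: grey bridge 66 x 56 mm, 50 mm high, with a dark steel sleeve of 52 mm diameter, flat top 86 mm above the table; origin on the table on the plunger axis, axes as the rack's. Hidden inside, a cross pin at 18 mm radius rides in a track: a deep slot, an open stretch and a rest notch, under an upper stop. Walls and stops may take at most 16 N from the pin (0.3 N m of twist).
- red_mark (a point): red mark on the sleeve's top, 21 mm from the plunger axis towards +x of the rack: the knob's red end points to it when locked, the pin then being down in the slot. A wall stops the twist clockwise of it. The green arc on the top runs from 32 to 86 degrees anticlockwise (from above) of this mark.
- plunger_lift (a joint): lift of the plunger, m, up positive. Locked, it sits on a seat at 0 to 4 mm. Spring and weight pull it down with 5 N at 0, rising 0.15 N per mm. Over 7 mm its nose is out of the board. The track is screwed in to a varying height: upper stop met at 12.8 to 20.8 mm lift; the pin clears slot and notch edges from 1.8 mm below the stop; the notch floor is 5.3 mm below the stop.
- knob_twist (a joint): twist of the wing knob, rad, anticlockwise from above positive: about 0 when locked (0.09 play either way). The middle of the rest notch lies anywhere from 0.56 to 1.50 (32 to 86 degrees); the pin has 0.09 play in it each way, and a full-height wall closes its far end, so a lifted pin stops there 0.09 beyond the middle. Lowered before the notch, the pin drops back to 4 mm or less lift.
- knob_grip (a point): point to grip on the wing knob, on the plunger axis. The wing is a black upright bar 36 mm long, 14 mm wide (the grip width) and 26 mm high, one end red; x of this point runs along the wing to its red end. The wing reaches 11 mm above and 15 mm below this point; at zero lift the point is 113 mm above the table, 27 mm above the sleeve.
- knob: the wing knob with its cross pin; origin on the plunger axis, at table height when the lift is zero; its x runs along the wing to the red end
- board_travel (a joint): travel of the sliding board, m, towards the buffer (+y of the rack): 0 when locked; the buffer is met somewhere from 0.058 to 0.082. It runs with 2.5 N of friction once the plunger is out.
- board_dowel (a point): top centre of the dark upright dowel on the front of the board, 18 mm diameter, standing 45 mm clear above its 12 mm thick tab (top of the tab 40 mm, top of the dowel 85 mm above the table): pinch it from above to slide the board. The shelf lip is 27 mm behind its axis.
- board_stop (a point): middle of the steel end face of the board that meets the buffer
- buffer: adjustable buffer block 40 mm wide, 54 mm high, with an orange rubber pad towards the board, clamped on the base at a place that varies by 12 mm either way; origin at table height below the pad's face. It may take at most 25 N from the board.
- buffer_face (a point): centre of the face of the orange pad; the board's end face meets it squarely, so the two points coincide at home
- board: sliding beech board: a 240 mm long shelf with its top 45 mm above the table, a low front lip and low dividers making three bays, and a leaning back panel 200 mm high with a black magnetic strip that holds a red horseshoe magnet and a steel spoon (fast). An aluminium tongue at its -y end runs under the housing and has the index hole. 0.9 kg.
- trophy: gold plastic trophy, 40 mm wide (54 over its handles), 68 mm high, loose in one of the three bays; origin at its foot
- whistle: wooden whistle, 50 x 28 x 20 mm, loose in one of the bays; origin on its underside
- ball: lime rubber ball, 40 mm diameter, loose in one of the bays; origin at its underside as it started
- ball_center (a point): centre of the ball
- flask: steel flask, 64 mm diameter, 170 mm high, standing on the table
- case: blue spectacle case, 60 x 155 x 34 mm, on the table
- lunchbox: green lunch box with a white lid, 116 x 166 x 64 mm, on the table
- torch: yellow hand torch, 135 mm long, on the table

How it is judged (in metres and radians):
On the way, in this order (a step that is already met when the one before it is completed fails the run):
1. the plunger rests in its notch by itself, let go: lift 7 to 16.5 mm, twist 0.42 to 1.65 rad, no finger on the knob (value of joint plunger_lift between 0.007 and 0.0165 m and value of joint knob_twist between 0.42 and 1.65 rad and contact force between each of the arm, the fingers and knob below 0.1 N), for 0.3 s.
2. the board meets the buffer (gap under 2 mm) (distance between board_stop and buffer_face below 0.002 m), for 0.2 s.
At the end, for the whole second after the job is handed in: the plunger stays retracted in its rest notch (lift 7 to 16.5 mm, twist 0.42 to 1.65 rad), the board stands still with its end face within 2 mm of the buffer's pad, and trophy (upright), whistle and ball are still on the board's shelf (value of joint plunger_lift between 0.007 and 0.0165 m and value of joint knob_twist between 0.42 and 1.65 rad and distance between board_stop and buffer_face below 0.002 m and linear speed of board below 0.01 m/s and angle between trophy's own z axis and vertical below 0.3 rad and height (world z) of each of trophy, whistle above 0.035 m and height (world z) of ball_center above 0.055 m); the robot touches nothing.
It fails at once if the plunger is forced: more than 16 N between its pin and the housing (contact force between knob and housing above 16 N).
It fails at once if the board is rammed into the buffer: more than 25 N (contact force between board and buffer above 25 N).
It fails at once if something falls off the shelf or the trophy falls over (height (world z) of any of trophy, whistle below 0.035 m or angle between trophy's own z axis and vertical above 0.8 rad or height (world z) of ball_center below 0.055 m).
It fails at once if lost property on the table is pushed about (over 30 mm) (distance of any of flask, case, lunchbox, torch from where it was at the start of the episode above 0.03 m).
It also fails if it takes over 72 s, if anything falls off the work surface, if the arm or the gripper's body presses on something with over 40 N, if the wrist force passes 120 N, or if a joint passes its speed limit or range.

## Working session

There is one attempt and no reset: what is moved stays moved. The work goes in short steps, each a Python script; the robot and the scene stay as the last script left them, time stands still between calls to the robot, and variables do not carry over. Pictures are saved under pics/ and viewed, and the job is handed in when it is done.

```bash
mkdir -p pics; ls; python3 - <<'E'
from cell import *
import cv2
s=observe();print(s)
for n in("scene","top","wrist"):
    c=get_calibration(n);print(n,c)
    im=snapshot(n);cv2.imwrite(f"pics/{n}0.png",im[:,:,::-1])
E
```

```text
pics
{'time': 0.0, 'joint_positions': array([-1.34879692e+00,  4.87891913e-02,  9.75853785e-02,  1.62198874e+00,
       -3.11822084e-07,  1.44300307e+00]), 'qvel': array([-1.49504070e-04,  9.45611372e-04,  8.69828894e-06, -3.10839834e-03,
       -6.55083511e-04, -9.16791343e-04]), 'joint_efforts': array([ 7.30927277e-04, -3.38784313e+01,  3.20014966e+01,  2.04097055e-02,
       -2.83631434e-04,  5.06390876e-06]), 'tool_pos': array([ 179.78419355, -492.65162307,  247.09086579]), 'tool_rot': array([ 0.94936093,  1.35643713, -0.94669435]), 'contact_force': array([ 0.5838373 ,  1.33269706, -0.86730204]), 'moment': array([ 0.00041726,  0.0020401 , -0.02257964]), 'grip_width': 1.0010032371478363}
scene {'K': array([[450.05601224,   0.        , 314.79062104],
       [  0.        , 450.05601224, 239.10836999],
       [  0.        ,   0.        ,   1.        ]]), 'dist': array([-0.04467232,  0.        ,  0.        ,  0.        ,  0.        ]), 'T': array([[-1.76059478e-01,  7.22379269e-01, -6.68708645e-01,
         1.35598177e+03],
       [ 9.84259652e-01,  1.18582701e-01, -1.31038467e-01,
  
[... 685 characters left out ...]
 1.16572737e+03],
       [ 0.00000000e+00,  0.00000000e+00,  0.00000000e+00,
         1.00000000e+00]])}
wrist {'K': array([[366.05954912,   0.        , 319.79202042],
       [  0.        , 366.05954912, 241.72577748],
       [  0.        ,   0.        ,   1.        ]]), 'dist': array([-0.05188884,  0.        ,  0.        ,  0.        ,  0.        ]), 'T': array([[ 3.42274780e-01, -8.98897243e-01, -2.73553873e-01,
         2.49268726e+02],
       [-9.39594102e-01, -3.28468621e-01, -9.62875292e-02,
        -4.68671182e+02],
       [-3.30126894e-03,  2.89986399e-01, -9.57025073e-01,
         3.74024601e+02],
       [ 0.00000000e+00,  0.00000000e+00,  0.00000000e+00,
         1.00000000e+00]])}
```

View pics/scene0.png

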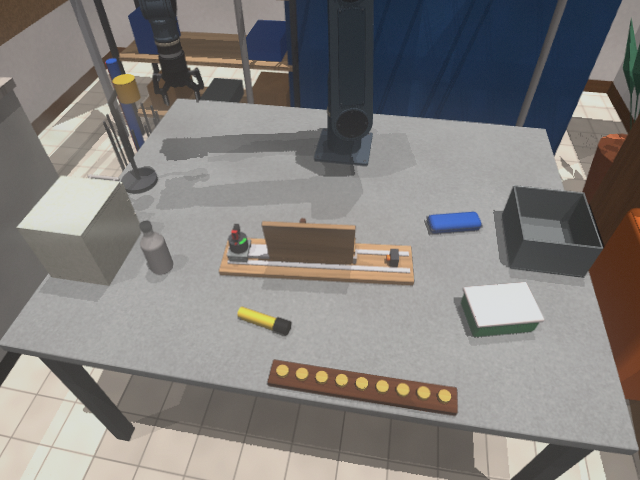

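View pics/top0.png

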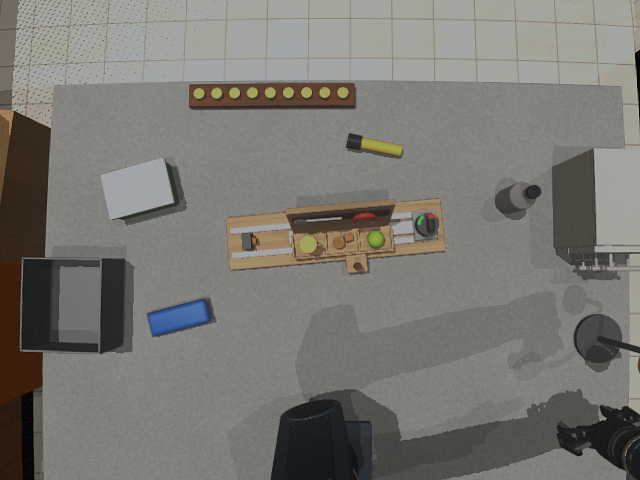

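View pics/wrist0.png

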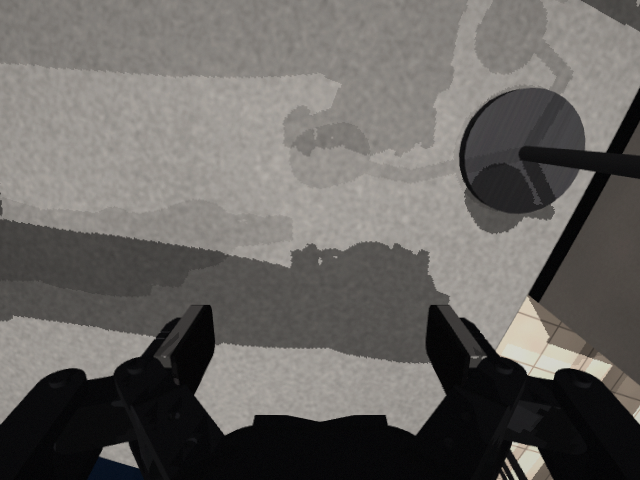

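```bash
cat > h.py <<'E'
import numpy as np, cv2
from cell import *
from scipy.spatial.transform import Rotation as R
def px2w(name,uv,z,cal=None):
    c=cal or get_calibration(name)
    uv=np.array(uv,float).reshape(-1,1,2)
    n=cv2.undistortPoints(uv,c["K"],c["dist"]).reshape(-1,2)
    d=np.c_[n,np.ones(len(n))]@c["T"][:3,:3].T; o=c["T"][:3,3]
    return o+d*((z-o[2])/d[:,2])[:,None]
def w2px(name,P,cal=None):
    c=cal or get_calibration(name)
    T=np.linalg.inv(c["T"]); rv=cv2.Rodrigues(T[:3,:3])[0]
    return cv2.projectPoints(np.array(P,float).reshape(-1,1,3),rv,T[:3,3],c["K"],c["dist"])[0].reshape(-1,2)
def ori(a):
    # tool x down, tool z (jaw direction) at angle a in the xy plane
    x=np.array([0,0,-1.]);z=np.array([np.cos(a),np.sin(a),0]);y=np.cross(z,x)
    return R.from_matrix(np.c_[x,y,z]).as_rotvec()
E
python3 - <<'E'
from h import *
im=cv2.imread("pics/top0.png")
cv2.imwrite("pics/top0z.png",cv2.resize(im[185:285,215:455],None,fx=3.3,fy=3.3,interpolation=cv2.INTER_CUBIC))
print(px2w("top",[(228,217),(441,199),(446,249),(230,270)],20).round(1))
print(px2w("top",[(426,222)],120).round(1))
print(px2w("top",[(357,267)],85).round(1))
R0=R.from_rotvec(observe()["tool_rot"]).as_matrix();print(R0.round(2))
E
```

```text
[[ 593.7  260.4   20. ]
 [ 641.5 -262.7   20. ]
 [ 519.1 -274.3   20. ]
 [ 463.4  252.9   20. ]]
[[ 575.9 -206.1  120. ]]
[[474.3 -54.5  85. ]]
[[-0.    0.94  0.34]
 [ 0.    0.34 -0.94]
 [-1.    0.   -0.  ]]
```

View pics/top0z.png

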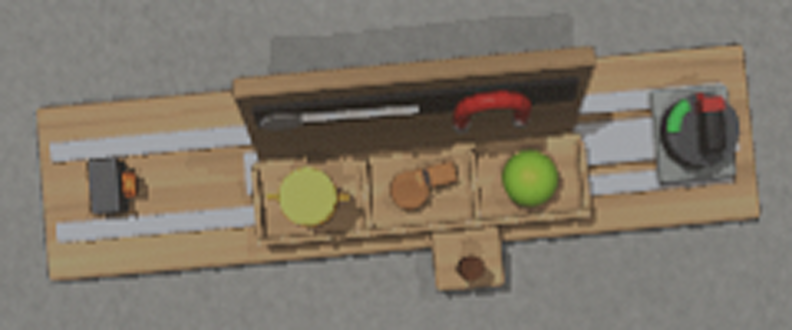

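```bash
python3 - <<'E'
from h import *
from scipy.optimize import least_squares
c=get_calibration("top")
z=np.array([(38,107),(743,45),(760,217),(50,280)],float); uv=z/3.3+[215,185]-0.35
# rack frame corners: TL = +x +y ; TR=+x -y; BR=-x,-y; BL=-x,+y
L=np.array([[65,265,20],[65,-265,20],[-65,-265,20],[-65,265,20]],float)
def P(p,L):
    a=p[2];M=np.array([[np.cos(a),-np.sin(a),0],[np.sin(a),np.cos(a),0],[0,0,1]])
    return np.atleast_2d(L)@M.T+[p[0],p[1],0]
r=least_squares(lambda p:(w2px("top",P(p,L),c)-uv).ravel(),[550,0,0])
print(r.x,r.fun.round(1)); p=r.x
np.save("rack.npy",p)
knob=P(p,[0,-200,113])[0];print("knob",knob)
print("dowel est",px2w("top",[np.array((471,268))/3.3+[215,185]-.35],85))
# panel right edge in zoom: top right (593,50) top z 245
for q,h in (((593,50),245),((590,150),45),((590,215),45),((435,290),40),((505,288),40),((471,266),85)):
    w=px2w("top",[np.array(q)/3.3+[215,185]-.35],h)[0]
    a=p[2];d=w[:2]-p[:2];print(q,w.round(1),"rack",np.cos(a)*d[0]+np.sin(a)*d[1],-np.sin(a)*d[0]+np.cos(a)*d[1])
for an in (p[2]+np.pi/2,p[2]-np.pi/2):
    for hh in (260,113):
        print(an,ik([knob[0],knob[1],hh],ori(an)),ik([knob[0],knob[1],hh],ori(an+1.5)))
E
```

```text
[ 5.54274489e+02 -3.24637479e+00  9.54830337e-02] [-0.7 -0.1  0.4 -0.4  0.6  0.3 -0.4  0.1]
knob [ 573.34209151 -202.33536627  113.        ]
dowel est [[476.92265094 -55.3812564   85.        ]]
(593, 50) [ 608.2 -119.8  245. ] rack 42.55998599487289 -121.13510886181682
(590, 150) [ 562.5 -142.8   45. ] rack -5.152602901055486 -139.7077544228076
(590, 215) [ 515.5 -142.9   45. ] rack -51.91110271585845 -135.28854330908484
(435, 290) [460.5 -31.6  40. ] rack -96.02740213378996 -19.301472149235522
(505, 288) [462.4 -82.2  40. ] rack -98.98976293943075 -69.81807300948097
(471, 266) [478.3 -55.4  85. ] rack -80.58826410918938 -44.64705347558761
1.666279360483609 [-0.44951719  0.27484143  0.37760768  1.67356258  0.         -0.54500023] [-4.49517194e-01  2.74841431e-01  3.77607681e-01  1.67356258e+00
 -4.44089210e-16 -2.04500023e+00]
1.666279360483609 [-0.44951719  0.27433151  0.08451703  1.38098185  0.         -0.54500023] [-4.49517194e-01  2.74331511e-01  8.45170311e-02  1.38098185e+00
 -4.44089210e-16 -2.04500023e+00]
-1.475313293106184 [-0.44951719  0.27484143  0.37760768  1.67356258  0.          2.59659243] [-0.44951719  0.27484143  0.37760768  1.67356258  0.          1.09659243]
-1.475313293106184 [-0.44951719  0.27433151  0.08451703  1.38098185  0.          2.59659243] [-0.44951719  0.27433151  0.08451703  1.38098185  0.          1.09659243]
```

```bash
python3 - <<'E'
from h import *
p=np.load("rack.npy")
a=p[2]+np.pi/2
move_l([180,-493,275],rate=100)
goto([573.3,-202.3,235],ori(a))
wait(0.3)
s=observe();print(s["time"],s["tool_pos"],s["contact_force"],s["moment"])
c=get_calibration("wrist");np.save("c1.npy",c,allow_pickle=True)
cv2.imwrite("pics/w1.png",snapshot("wrist")[:,:,::-1])
k=px2w("wrist",[(320,240)],113,c);print(k)
E
```

```text
2.65 [ 573.07303945 -202.93717863  235.12320791] [0.86978013 1.07257059 0.43181107] [-0.00597221  0.11541185 -0.00933797]
[[ 573.15052101 -203.60310875  113.        ]]
```

View pics/w1.png

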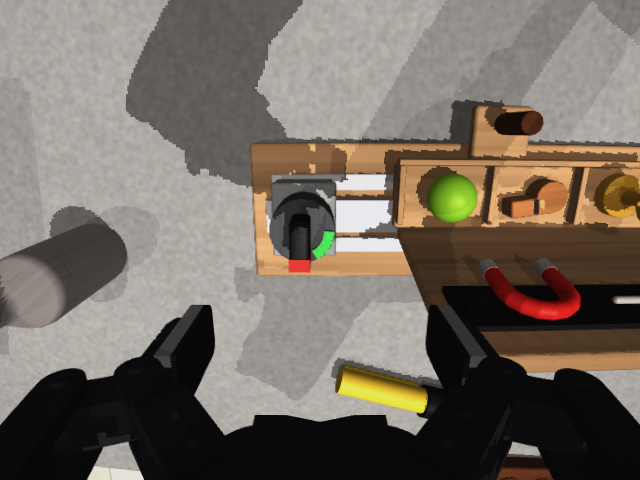

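```bash
python3 - <<'E'
from h import *
im=cv2.imread("pics/w1.png")
cv2.imwrite("pics/w1z.png",cv2.resize(im[165:285,240:400],None,fx=5,fy=5,interpolation=cv2.INTER_CUBIC))
c=np.load("c1.npy",allow_pickle=True).item();print(c["T"].round(2))
E
```

```text
[[-9.0000e-02  9.5000e-01  2.9000e-01  4.9922e+02]
 [ 1.0000e+00  9.0000e-02  3.0000e-02 -2.1096e+02]
 [ 0.0000e+00  2.9000e-01 -9.6000e-01  3.6192e+02]
 [ 0.0000e+00  0.0000e+00  0.0000e+00  1.0000e+00]]
```

View pics/w1z.png

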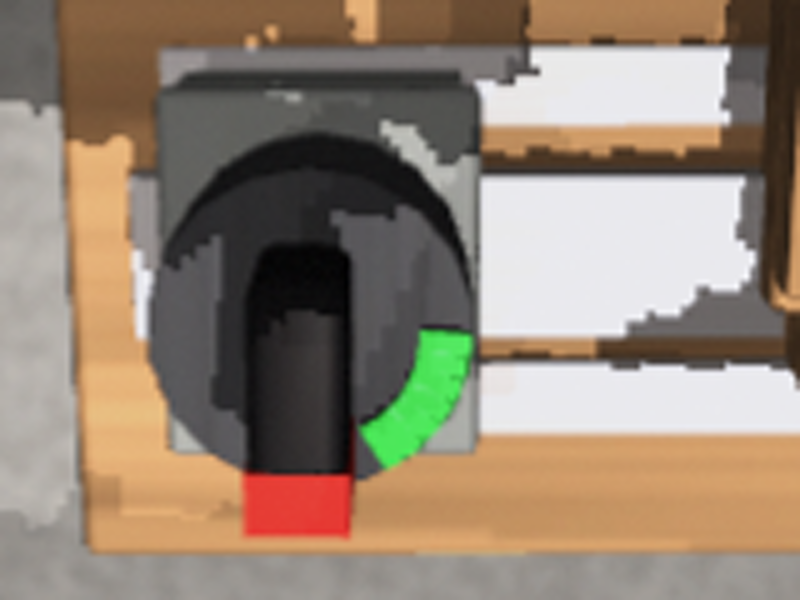

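```bash
python3 - <<'E'
from h import *
c=np.load("c1.npy",allow_pickle=True).item();p=np.load("rack.npy")
f=lambda q:np.array(q)/5+[240,165]-.4
print("sleeve c",px2w("wrist",[f((312,323)),f((150,323)),f((473,323)),f((312,168)),f((312,478))],86,c).round(1))
w=px2w("wrist",[f((243,537)),f((350,537)),f((350,315)),f((252,315))],126,c).round(1);print(w,w.mean(0))
print(np.linalg.norm(w[0]-w[1]),np.linalg.norm(w[1]-w[2]), (w[1]-w[2])[:2],(w[0]-w[3])[:2], p[2])
E
```

```text
sleeve c [[ 573.7 -217.6   86. ]
 [ 576.1 -242.8   86. ]
 [ 571.4 -192.6   86. ]
 [ 549.4 -219.6   86. ]
 [ 599.3 -215.6   86. ]]
[[ 594.3 -223.7  126. ]
 [ 592.9 -209.   126. ]
 [ 561.4 -211.7  126. ]
 [ 562.6 -224.7  126. ]] [ 577.8   -217.275  126.   ]
14.766516176810276 31.61550252645053 [31.5  2.7] [31.7  1. ] 0.09548303368871237
```

```bash
python3 - <<'E'
from h import *
f=lambda q:np.array(q)/3.3+[215,185]-.35
print("top sleeve",px2w("top",[f((699,132))],86).round(1), "wingtop",px2w("top",[f((711,124))],126).round(1))
im=cv2.imread("pics/scene0.png")
cv2.imwrite("pics/s0z.png",cv2.resize(im[210:300,210:430],None,fx=3.6,fy=3.6,interpolation=cv2.INTER_CUBIC))
im=snapshot("top")[:,:,::-1]; cv2.imwrite("pics/t1z.png",cv2.resize(im[185:285,215:455],None,fx=3.3,fy=3.3,interpolation=cv2.INTER_CUBIC))
E
```

```text
top sleeve [[ 572.8 -213.8   86. ]] wingtop [[ 574.9 -214.1  126. ]]
```

View pics/s0z.png

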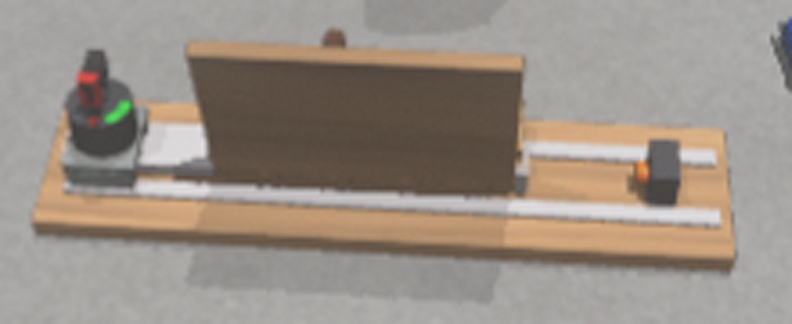

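View pics/t1z.png

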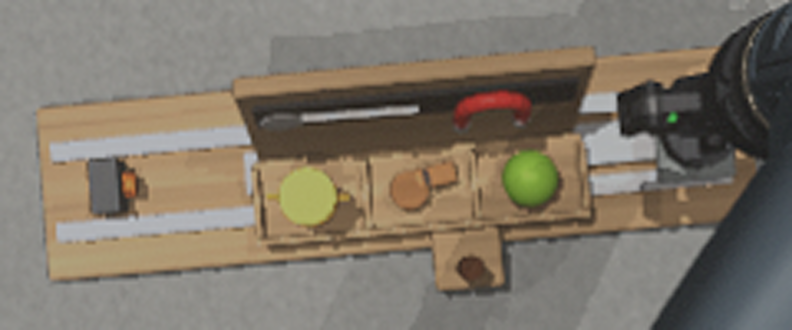

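```bash
python3 - <<'E'
from h import *
p=np.load("rack.npy")
a=p[2]+np.pi/2
move_l([573.5,-216.5,168],ori(a),rate=80)
wait(0.3)
s=observe();print(s["time"],s["tool_pos"],s["contact_force"],s["moment"])
c=get_calibration("wrist");np.save("c2.npy",c,allow_pickle=True)
im=snapshot("wrist")[:,:,::-1]
cv2.imwrite("pics/w2.png",im)
cv2.imwrite("pics/w2z.png",cv2.resize(im[210:400,220:420],None,fx=3,fy=3,interpolation=cv2.INTER_CUBIC))
E
```

```text
4.0583 [ 573.78947053 -216.5534989   168.57085249] [ 0.37625649  1.03437551 -0.32905325] [ 0.01225866  0.00037748 -0.06544203]
```

View pics/w2.png

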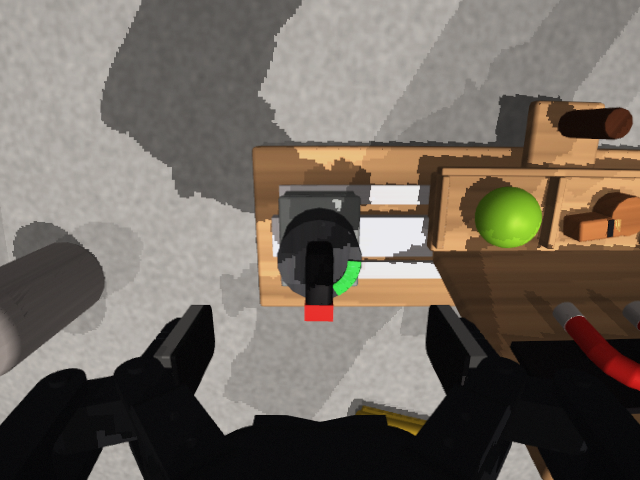

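View pics/w2z.png

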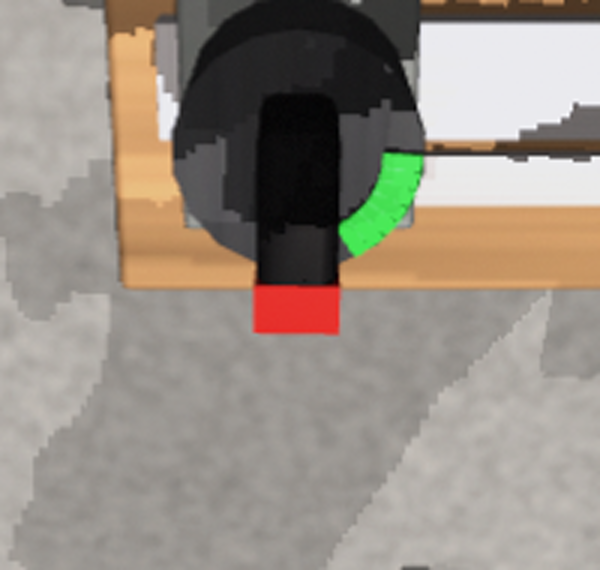

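```bash
python3 - <<'E'
from h import *
c=np.load("c2.npy",allow_pickle=True).item()
f=lambda q:np.array(q)/3+[220,210]-.33
for h in (124,126,128):
  w=px2w("wrist",[f((253.5,332)),f((339,332))],h,c);print(h,w.round(1),np.linalg.norm(w[0]-w[1]))
  e=w.mean(0);print("axis",e[:2]-18*np.array([np.cos(.09),np.sin(.09)]))
print("sleeve",px2w("wrist",[f((299.5,140)),f((173,150)),f((425,150)),f((299,270))],86,c).round(1))
print(w2px("wrist",[[573.6,-216.5,100]],c))
E
```

```text
124 [[ 595.4 -223.6  124. ]
 [ 594.  -208.8  124. ]] 14.953782112290929
axis [ 576.78483062 -217.81705497]
126 [[ 594.3 -223.7  126. ]
 [ 592.9 -208.9  126. ]] 14.779174911887326
axis [ 575.6771304  -217.91566728]
128 [[ 593.2 -223.7  128. ]
 [ 591.8 -209.1  128. ]] 14.604567711483696
axis [ 574.56943017 -218.01427959]
sleeve [[ 572.4 -217.8   86. ]
 [ 577.  -243.    86. ]
 [ 572.2 -192.3   86. ]
 [ 601.2 -215.1   86. ]]
[[321.49647986 266.52878887]]
```

```bash
python3 - <<'E'
from h import *
p=np.load("rack.npy"); a=p[2]+np.pi/2
X,Y=574.5,-217.6
move_l([X,Y,114],ori(a),rate=60)
wait(0.4)
s=observe();print(s["time"],s["tool_pos"],s["contact_force"],s["moment"])
np.save("bias.npy",np.r_[s["contact_force"],s["moment"]])
close_gripper(35)
wait(0.3)
s=observe();print(s["time"],s["tool_pos"],s["contact_force"],s["moment"],s["grip_width"]*85)
im=snapshot("wrist")[:,:,::-1]; cv2.imwrite("pics/w3.png",im)
for i in range(8):
  s=observe();print(s["contact_force"].round(2),s["moment"].round(3));wait(0.03)
E
```

```text
5.5583 [ 574.59016465 -217.62722582  114.1904485 ] [0.49670298 0.60414828 0.19382534] [-0.0063798  -0.00413291 -0.01658148]
6.5083 [ 574.41876372 -217.25690877  114.06656713] [-1.19248902  2.4089928   2.5454737 ] [0.44769384 0.28921242 0.0057682 ] 12.908394757530266
[-0.38  2.49  1.71] [0.476 0.209 0.003]
[-0.52  2.45  1.72] [0.457 0.22  0.03 ]
[-1.18  2.52  1.54] [0.508 0.194 0.013]
[-1.47  2.59  1.99] [ 0.509  0.265 -0.009]
[-2.1   3.73  1.81] [0.573 0.279 0.   ]
[-0.64  2.4   1.99] [ 0.547  0.214 -0.001]
[-1.75  2.35  1.35] [ 0.578  0.222 -0.002]
[-0.62  3.38  3.  ] [ 0.623  0.271 -0.029]
```

View pics/w3.png

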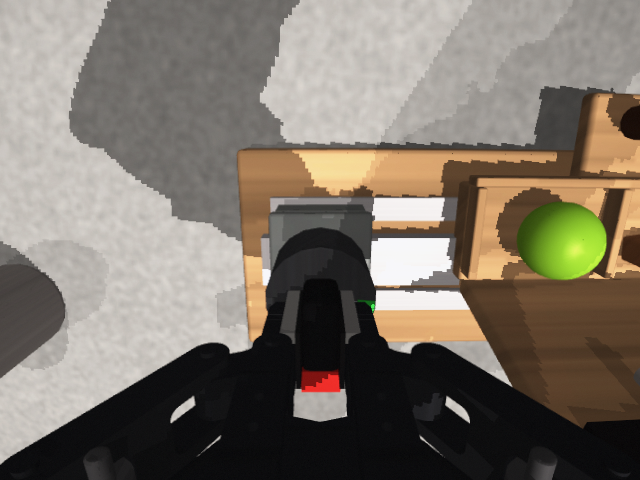

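```bash
cat >> h.py <<'E'
def avg(n=8,dt=0.012):
    F=[]
    for i in range(n):
        s=observe();F.append(np.r_[s["contact_force"],s["moment"],s["tool_pos"]]);wait(dt)
    return np.mean(F,0)
E
python3 - <<'E'
from h import *
p=np.load("rack.npy"); a=p[2]+np.pi/2
X,Y=574.5,-217.6
b=np.load("bias.npy"); z=114.
print(observe()["time"])
for i in range(7):
    z+=1; move_l([X,Y,z],ori(a),rate=20); wait(.05); A=avg()
    print(z,(A[:6]-b).round(2),A[6:].round(2))
E
```

```text
6.825
115.0 [-0.68  2.3  -2.67  0.59 -0.1   0.01] [ 574.36 -217.26  114.23]
116.0 [ 0.98  2.5  -5.48  0.65 -0.3   0.02] [ 574.32 -217.29  115.24]
117.0 [ 0.33  3.34 -5.68  0.81 -0.22 -0.  ] [ 574.34 -217.31  116.85]
118.0 [ 0.12  3.79 -5.85  0.95 -0.13  0.01] [ 574.35 -217.35  117.89]
119.0 [ 0.12  4.23 -6.23  1.08 -0.1   0.02] [ 574.36 -217.37  118.9 ]
120.0 [-0.39  4.41 -6.38  1.12 -0.07 -0.02] [ 574.36 -217.39  119.95]
121.0 [-0.06  4.65 -6.38  1.12 -0.08  0.02] [ 574.37 -217.39  120.96]
```

```bash
python3 - <<'E'
from h import *
p=np.load("rack.npy"); a=p[2]+np.pi/2
X,Y=574.5,-217.2
b=np.load("bias.npy"); z=121.
base=None
while z<137:
    z+=0.5; move_l([X,Y,z],ori(a),rate=15); wait(.06); A=avg(6)
    fz=A[2]-b[2]
    print(z,(A[:6]-b).round(2),A[6:].round(2))
    ref=-6.5-0.15*(z-121)
    if fz<ref-2.0 or z-A[8]>0.35:
        wait(.1);A=avg(6);print("chk",(A[:6]-b).round(2),A[6:].round(2))
        break
print(observe()["time"])
E
```

```text
121.5 [-0.52  3.8  -6.8   0.91 -0.    0.02] [ 574.37 -217.32  121.48]
122.0 [-1.11  3.35 -6.29  0.86  0.06  0.02] [ 574.39 -217.29  121.97]
122.5 [-1.07  3.28 -6.57  0.78  0.11  0.01] [ 574.4  -217.29  122.48]
123.0 [-1.31  3.04 -6.71  0.75  0.14  0.01] [ 574.41 -217.29  122.98]
123.5 [-1.29  2.85 -6.74  0.69  0.17 -0.01] [ 574.43 -217.26  123.49]
124.0 [-1.83  2.28 -6.65  0.66  0.2   0.03] [ 574.43 -217.25  123.99]
124.5 [-1.84  2.35 -6.69  0.64  0.25  0.02] [ 574.44 -217.25  124.49]
125.0 [-1.48  1.99 -7.28  0.59  0.26  0.03] [ 574.45 -217.24  125.  ]
125.5 [-1.8   1.83 -7.09  0.54  0.28  0.02] [ 574.46 -217.23  125.49]
126.0 [-1.93  2.4  -7.07  0.56  0.3  -0.01] [ 574.46 -217.22  125.99]
126.5 [-1.98  1.85 -7.21  0.52  0.33 -0.02] [ 574.47 -217.22  126.49]
127.0 [-2.13  1.74 -8.14  0.47  0.23  0.  ] [ 574.45 -217.21  126.81]
127.5 [-6.800e-01  1.020e+00 -1.107e+01  3.700e-01  1.000e-02  2.000e-02] [ 574.43 -217.2   126.98]
chk [ -0.3    1.1  -12.1    0.32  -0.02   0.02] [ 574.42 -217.18  127.01]
14.2
```

```bash
cat >> h.py <<'E'
def yaw():
    M=R.from_rotvec(observe()["tool_rot"]).as_matrix(); return np.arctan2(M[1,2],M[0,2])
E
python3 - <<'E'
from h import *
p=np.load("rack.npy"); a=p[2]+np.pi/2
X,Y=574.5,-217.2
b=np.load("bias.npy"); z=125.9
move_l([X,Y,z],ori(a),rate=15); wait(.15); A=avg(6)
print("0",(A[:6]-b).round(2),A[6:].round(2),yaw()-a)
t=0
hit=False
while t<1.68 and not hit:
    t+=0.04 if t<0.39 else 0.025
    move_l([X,Y,z],ori(a+t),rate=15); wait(.04); A=avg(4,.01)
    y=yaw()-a
    print(round(t,3),(A[:6]-b).round(2),A[6:].round(2),round(y,4))
    F=A[:6]-b
    X+=0.04*np.clip(F[0],-5,5);Y+=0.04*np.clip(F[1],-5,5)
    if F[5]<-0.09 or abs(F[2])>11: 
        hit=True
        A=avg(6);print("chk",(A[:6]-b).round(2),A[6:].round(2),round(yaw()-a,4))
np.save("st.npy",[X,Y,z,t])
print(observe()["time"])
E
```

```text
0 [-2.34  1.67 -7.15  0.56  0.45  0.02] [ 574.47 -217.21  126.46] 3.206411283884769e-05
0.04 [-2.35  1.69 -7.17  0.48  0.42  0.04] [ 574.51 -217.25  126.04] 0.0392
0.08 [-1.77  1.25 -7.53  0.37  0.4   0.04] [ 574.49 -217.25  125.96] 0.0789
0.12 [-2.22  0.86 -7.49  0.32  0.36  0.01] [ 574.48 -217.26  125.99] 0.1188
0.16 [-1.79  0.54 -7.55  0.23  0.22  0.02] [ 574.45 -217.28  126.03] 0.1588
0.2 [-0.84  0.22 -7.25  0.13  0.14  0.04] [ 574.43 -217.28  126.07] 0.1988
0.24 [-0.71 -0.23 -7.38  0.01 -0.01  0.02] [ 574.42 -217.29  126.07] 0.2388
0.28 [ 0.12 -1.03 -6.79 -0.11 -0.12  0.03] [ 574.4  -217.3   126.07] 0.2787
0.32 [ 0.57 -1.33 -7.57 -0.17 -0.24  0.02] [ 574.39 -217.31  126.06] 0.3188
0.36 [ 1.09 -1.44 -7.2  -0.24 -0.29  0.03] [ 574.4  -217.33  126.05] 0.3588
0.4 [ 1.03 -1.78 -6.91 -0.28 -0.36  0.02] [ 574.4  -217.34  126.02] 0.3988
0.425 [ 1.72 -1.75 -7.48 -0.37 -0.47 -0.02] [ 574.41 -217.35  125.99] 0.4242
0.45 [ 2.26 -2.32 -7.16 -0.37 -0.49  0.02] [ 574.4  -217.38  125.96] 0.4493
0.475 [ 1.44 -1.94 -7.2  -0.35 -0.5   0.02] [ 574.42 -217.42  125.93] 0.4744
0.5 [ 1.28 -1.77 -6.93 -
[... 1568 characters left out ...]
 0.9994
1.025 [ 0.66 -0.68 -7.09 -0.08 -0.27  0.02] [ 574.89 -217.8   125.9 ] 1.0245
1.05 [ 0.87 -0.49 -7.4  -0.07 -0.25  0.03] [ 574.93 -217.82  125.9 ] 1.0494
1.075 [ 0.35 -0.85 -7.15 -0.05 -0.27  0.05] [ 574.95 -217.83  125.9 ] 1.0744
1.1 [ 0.01 -0.51 -7.07 -0.02 -0.27  0.04] [ 574.97 -217.83  125.89] 1.0995
1.125 [ 1.   -0.4  -7.56 -0.01 -0.3   0.06] [ 574.99 -217.86  125.91] 1.1244
1.15 [ 0.26 -0.66 -6.7  -0.01 -0.32  0.02] [ 575.03 -217.87  125.9 ] 1.1494
1.175 [ 0.79 -0.28 -7.3   0.03 -0.32 -0.05] [ 575.1  -217.88  125.92] 1.1743
1.2 [ 1.61 -0.51 -7.64  0.06 -0.42 -0.1 ] [ 575.2  -217.9   125.92] 1.1993
chk [ 1.71 -0.01 -7.41  0.07 -0.44 -0.12] [ 575.19 -217.92  125.91] 1.1994
28.3583
```

```bash
python3 - <<'E'
from h import *
p=np.load("rack.npy"); a=p[2]+np.pi/2
X,Y,z,t=np.load("st.npy"); b=np.load("bias.npy")
X,Y=575.0,-217.85
for t in (1.17,1.14,1.11,1.085):
    move_l([X,Y,z],ori(a+t),rate=15); wait(.05)
A=avg(5);print(t,(A[:6]-b).round(2),A[6:].round(2),yaw()-a)
while z>120.4:
    z-=0.4
    move_l([X,Y,z],ori(a+t),rate=15); wait(.06); A=avg(5,.01);F=A[:6]-b
    print(round(z,2),F.round(2),A[6:].round(2))
    if F[2]>-4 : break
np.save("st.npy",[X,Y,z,t]);wait(.1);A=avg(5);print("end",(A[:6]-b).round(2),A[6:].round(2))
print(observe()["time"])
E
```

```text
1.085 [ 0.7  -0.4  -7.57  0.01 -0.36 -0.02] [ 574.94 -217.86  125.87] 1.0856611212111926
125.5 [ 0.71 -0.88 -6.95  0.   -0.31  0.06] [ 574.95 -217.85  125.47]
125.1 [ 0.24 -0.6  -7.18  0.01 -0.32  0.04] [ 574.97 -217.85  125.1 ]
124.7 [ 0.64 -0.62 -6.82  0.04 -0.26  0.03] [ 574.96 -217.84  124.68]
124.3 [ 0.23 -0.81 -7.12  0.03 -0.29  0.03] [ 574.98 -217.86  124.3 ]
123.9 [ 0.18  0.1  -6.97  0.01 -0.23  0.02] [ 574.96 -217.86  123.9 ]
123.5 [ 0.52 -0.26 -6.75  0.01 -0.2   0.04] [ 574.99 -217.84  123.48]
123.1 [ 0.08 -0.49 -6.52  0.02 -0.17  0.02] [ 574.99 -217.85  123.11]
122.7 [ 0.09 -0.1  -6.63  0.04 -0.19  0.03] [ 574.99 -217.86  122.71]
122.3 [ 0.02 -0.51 -6.12  0.04 -0.17  0.03] [ 574.99 -217.86  122.29]
121.9 [-0.2  -0.44 -6.21  0.03 -0.16  0.04] [ 574.99 -217.86  121.89]
121.5 [-0.34  0.32 -6.23  0.01 -0.14  0.05] [ 574.99 -217.86  121.49]
121.1 [-0.93 -0.6  -5.49  0.06 -0.03  0.02] [ 575.02 -217.87  121.29]
120.7 [-1.08  0.06 -2.54  0.15  0.16  0.01] [ 575.04 -217.89  121.14]
end [-1.51 -0.26 -2.29  0.18  0.22  0.04] [ 575.03 -217.88  121.08]
34.2917
```

```bash
python3 - <<'E'
from h import *
p=np.load("rack.npy"); a=p[2]+np.pi/2
X,Y,z,t=np.load("st.npy"); b=np.load("bias.npy")
z=120.6
move_l([X,Y,z],ori(a+t),rate=15);wait(.1);A=avg(5);print("end",(A[:6]-b).round(2),A[6:].round(2))
gripper_open();wait(.1)
im=snapshot("wrist")[:,:,::-1]; cv2.imwrite("pics/w4.png",im)
wait(.3)
move_l([X,Y,200],ori(a+t),rate=120);wait(.2)
s=observe();print(s["time"],s["tool_pos"])
c=get_calibration("wrist");np.save("c5.npy",c,allow_pickle=True)
im=snapshot("wrist")[:,:,::-1]; cv2.imwrite("pics/w5.png",im)
im=snapshot("scene")[:,:,::-1]; cv2.imwrite("pics/s5z.png",cv2.resize(im[190:300,210:430],None,fx=3.6,fy=3.6,interpolation=cv2.INTER_CUBIC))
E
```

```text
end [-2.22  0.52 -0.83  0.24  0.35  0.03] [ 575.08 -217.9   121.01]
36.8333 [ 574.38607938 -217.52990117  198.53080754]
```

View pics/w5.png

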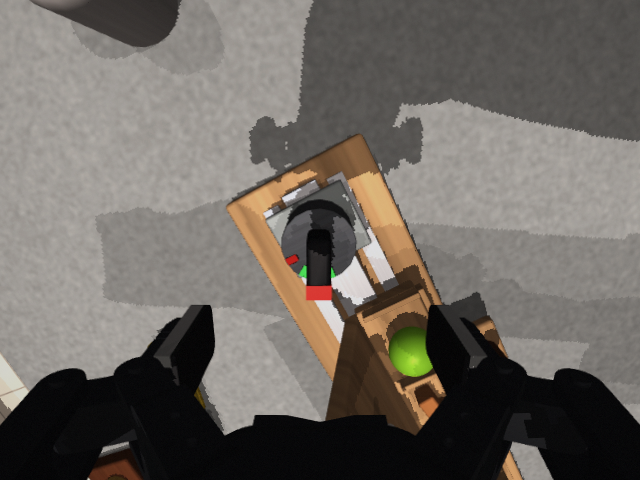

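View pics/s5z.png

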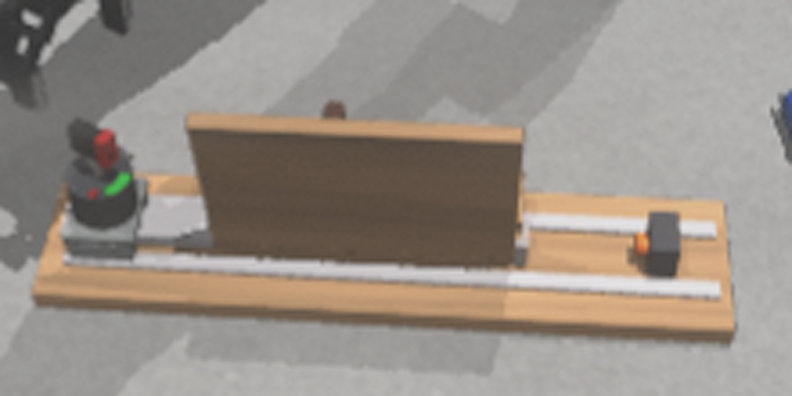

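```bash
python3 - <<'E'
from h import *
p=np.load("rack.npy")
for n in(1,2):
    im=cv2.imread(f"pics/w{n}.png")[90:170,450:640]
    cv2.imwrite(f"pics/d{n}.png",cv2.resize(im,None,fx=4,fy=4,interpolation=cv2.INTER_CUBIC))
E
```

```text
(no output)
```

View pics/d1.png

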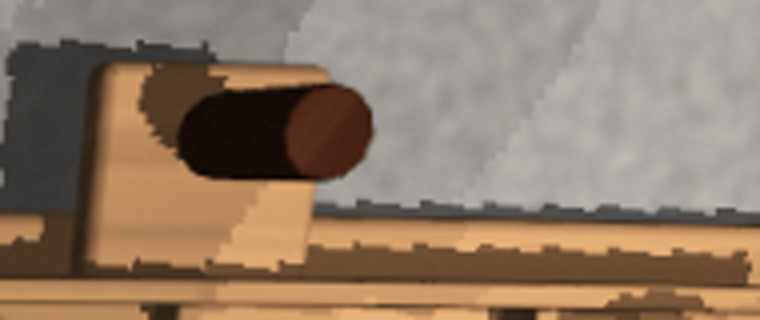

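View pics/d2.png

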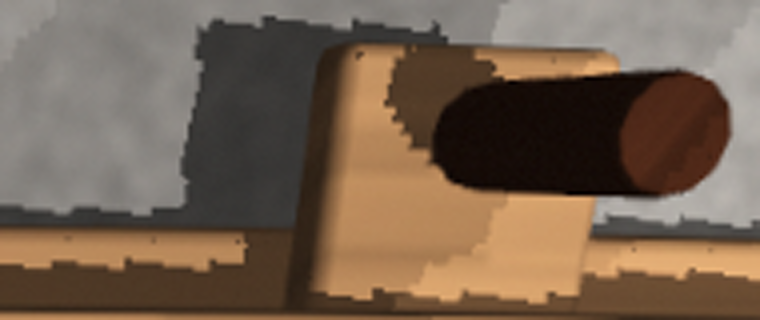

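```bash
python3 - <<'E'
from h import *
p=np.load("rack.npy"); a=p[2]+np.pi/2
c1=np.load("c1.npy",allow_pickle=True).item();c2=np.load("c2.npy",allow_pickle=True).item()
print(px2w("wrist",[(532,122.8)],85,c1),px2w("wrist",[(618.5,123)],85,c2))
move_l([480,-200,190],ori(a+.5),rate=180)
move_l([478,-57,150],ori(a),rate=150)
wait(.2)
s=observe();print(s["time"],s["tool_pos"])
c=get_calibration("wrist");np.save("c6.npy",c,allow_pickle=True)
im=snapshot("wrist")[:,:,::-1]; cv2.imwrite("pics/w6.png",im)
print(w2px("wrist",[[478,-57,85]],c))
E
```

```text
[[477.21899041 -55.84852205  85.        ]] [[477.05258879 -55.79332176  85.        ]]
39.0083 [478.23858142 -57.58114163 150.21368092]
[[322.43819562 268.68570479]]
```

View pics/w6.png

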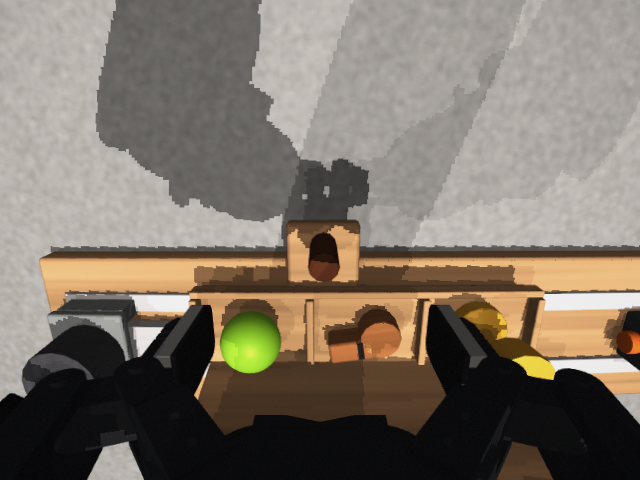

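```bash
python3 - <<'E'
from h import *
p=np.load("rack.npy"); a=p[2]+np.pi/2
move_l([477.0,-56.3,67],ori(a),rate=80);wait(.2)
b=avg(5)[:6];np.save("bias2.npy",b)
print(b.round(2))
close_gripper(40);wait(.2)
A=avg(5);s=observe();print(s["time"],(A[:6]-b).round(2),A[6:].round(2),s["grip_width"]*85)
im=snapshot("wrist")[:,:,::-1]; cv2.imwrite("pics/w7.png",im)
E
```

```text
[-0.03 -0.05  0.08  0.    0.    0.  ]
41.3667 [-1.1   0.6   1.65  0.25  0.15 -0.02] [476.95 -56.14  67.1 ] 17.314438285472374
```

View pics/w7.png

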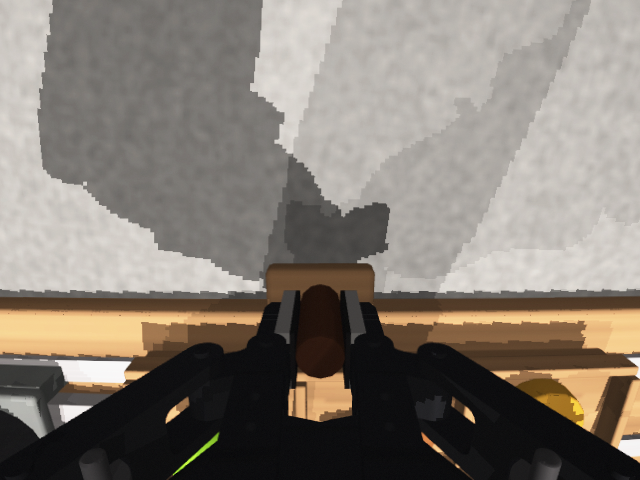

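```bash
python3 - <<'E'
from h import *
p=np.load("rack.npy"); a=p[2]+np.pi/2
b=np.load("bias2.npy"); u=np.array([-np.sin(p[2]),np.cos(p[2])]);n=np.array([np.cos(p[2]),np.sin(p[2])])
P0=np.array([477.0,-56.2])
def go(d,rate):
    q=P0+u*d; move_l([q[0],q[1],67],ori(a),rate=rate)
    wait(.04);A=avg(4,.01);F=A[:6]-b
    f=F[:2]@u;l=F[:2]@n;tr=(A[6:8]-P0)@u
    print(d,"along",round(f,2),"lat",round(l,2),"z",F[2].round(2),"tr",round(tr,2));return f,tr
ok=True
for d in (2,4,8):
    f,tr=go(d,15)
    if f<-9: ok=False;break
if ok:
    for d in (20,35,52):
        f,tr=go(d,40)
        if f<-9: ok=False;break
d0=d
while ok and d<88:
    d+=1; f,tr=go(d,20)
    if f<-9: break
wait(.1);A=avg(4);print((A[:6]-b).round(2),A[6:].round(2),observe()["time"])
im=snapshot("top")[:,:,::-1]; cv2.imwrite("pics/t8z.png",cv2.resize(im[185:285,215:455],None,fx=3.3,fy=3.3,interpolation=cv2.INTER_CUBIC))
E
```

```text
2 along -2.26 lat -1.56 z 1.47 tr 1.4
4 along -2.24 lat -1.47 z 2.52 tr 4.04
8 along -0.74 lat -2.1 z 2.96 tr 8.39
20 along 1.98 lat -2.48 z 5.15 tr 20.97
35 along 0.45 lat -2.51 z 5.31 tr 35.64
52 along -0.19 lat -3.61 z 5.42 tr 52.85
53 along -1.58 lat -3.18 z 4.89 tr 53.44
54 along -1.85 lat -3.54 z 5.49 tr 54.32
55 along -1.81 lat -3.1 z 4.92 tr 55.3
56 along -1.69 lat -2.98 z 4.88 tr 56.3
57 along -1.73 lat -2.87 z 5.19 tr 57.31
58 along -1.59 lat -3.12 z 4.91 tr 58.29
59 along -1.74 lat -3.19 z 5.22 tr 59.29
60 along -1.96 lat -2.56 z 5.09 tr 60.3
61 along -2.26 lat -3.19 z 4.99 tr 61.3
62 along -2.19 lat -3.34 z 4.92 tr 62.3
63 along -1.48 lat -2.95 z 4.84 tr 63.32
64 along -1.88 lat -3.12 z 5.22 tr 64.3
65 along -2.21 lat -2.93 z 4.78 tr 65.32
66 along -2.02 lat -3.05 z 5.04 tr 66.31
67 along -1.73 lat -3.47 z 5.09 tr 67.32
68 along -1.83 lat -2.94 z 4.92 tr 68.32
69 along -1.91 lat -2.73 z 4.88 tr 69.32
70 along -2.06 lat -3.22 z 5.11 tr 70.34
71 along -2.0 lat -3.05 z 5.12 tr 71.33
72 along -2.16 lat -2.77 z 5.14 tr 72.32
73 along -1.94 lat -3.05 z 5.59 tr 73.34
74 along -1.6 lat -2.83 z 4.6 tr 74.33
75 along -2.29 lat -2.88 z 5.13 tr 75.34
76 along -2.14 lat -3.11 z 5.46 tr 76.33
77 along -1.99 lat -2.79 z 5.25 tr 77.34
78 along -1.7 lat -3.06 z 5.02 tr 78.34
79 along -2.08 lat -3.36 z 5.32 tr 79.34
80 along -2.08 lat -3.13 z 5.24 tr 80.35
81 along -2.29 lat -3.21 z 5.36 tr 81.23
82 along -4.81 lat -2.66 z 5.21 tr 81.26
83 along -7.37 lat -3.62 z 4.92 tr 81.31
84 along -10.0 lat -3.28 z 4.08 tr 81.34
[ -2.48 -10.55   4.43  -1.74   0.52   0.02] [469.16  24.77  67.08] 54.9417
```

View pics/t8z.png

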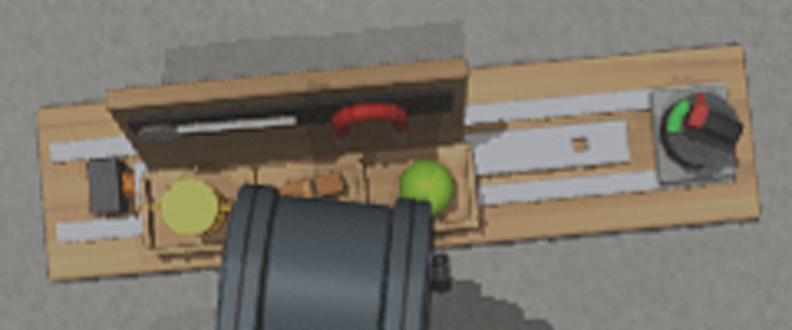

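```bash
python3 - <<'E'
from h import *
p=np.load("rack.npy"); a=p[2]+np.pi/2
b=np.load("bias2.npy"); u=np.array([-np.sin(p[2]),np.cos(p[2])])
P0=np.array([477.0,-56.2])
q=P0+u*82.2
move_l([q[0],q[1],67],ori(a),rate=10);wait(.1);A=avg(4);print((A[:2]-b[:2])@u,(A[6:8]-P0)@u)
gripper_open();wait(.2)
move_l([q[0],q[1],150],ori(a),rate=100)
move_l([q[0]-110,q[1],220],ori(a),rate=150);wait(.1)
print(observe()["time"])
for n,r in (("top",(185,285,215,455)),("scene",(190,290,210,430))):
    im=snapshot(n)[r[0]:r[1],r[2]:r[3],::-1]; cv2.imwrite(f"pics/f_{n}.png",cv2.resize(im,None,fx=3.3,fy=3.3,interpolation=cv2.INTER_CUBIC))
E
```

```text
-5.7303284548205715 81.28478328008114
58.425
```

View pics/f_top.png

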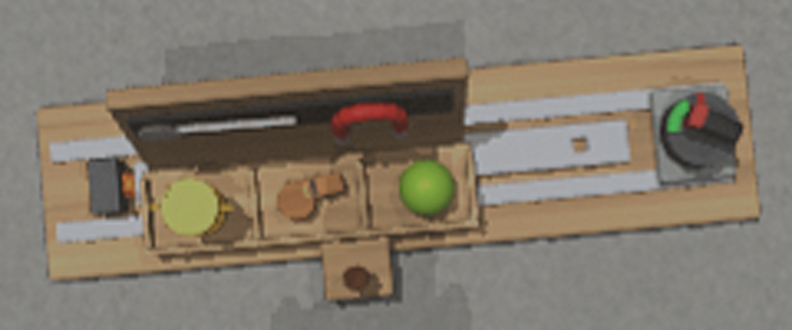

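View pics/f_scene.png

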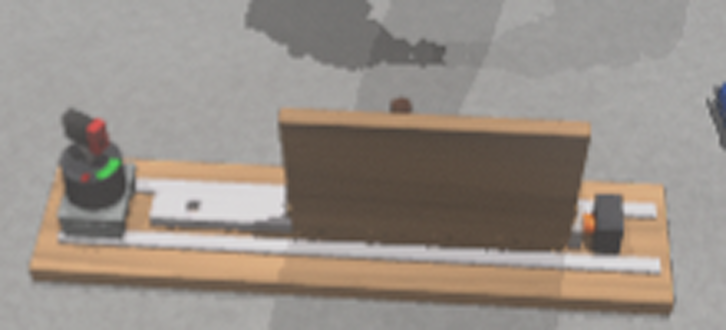

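```bash
python3 - <<'E'
from cell import *
finish_job();print(observe()["time"])
E
```

```text
the job is handed in; nothing more can be done
the job is handed in; nothing more can be done
```

I handed the job in at about 58.5 s. As far as my checks show, every step was met, though `finish_job` gives no verdict.

- **Plunger:** I lifted the knob until it touched the upper stop, about 5 N above the spring pull, and backed off 0.9 mm. I then twisted it anticlockwise and felt the end wall at about 1.17 rad, with 0.12 N m of twist. I turned it back to 1.085 rad and eased it down onto the notch floor, about 5.6 mm below the measured stop (5.3 mm was given). After I let go it stayed up and turned, and it was still so in the last top and scene pictures.
- **Board:** I pinched the dowel and slid the board. It met the buffer at 81.3 mm of travel, and the push along the slide peaked at about 10.5 N. I eased that to about 6 N before opening the gripper. The top pictures before and after letting go show the board in the same place, with its end against the orange pad.
- **Other items:** The last top picture shows the trophy upright, with the whistle and ball still in their bays. The arm did not go near the flask, case, lunch box or torch, but I took no final measurement of their positions.

**Disagreement:** My first position for the plunger axis, worked out from the corners of the base, was about 15 mm off in y. I used the wrist camera's direct measurement instead, and the top camera agreed with it to about 4 mm.

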